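# Raise the counting arm and load the tin

### The job

Push the counterweighted arm of the counting stand up by its cross-bar handle, without flinging it, until it goes past its balance point and stays raised by itself. Then push the tin of screws along the stand's guide until it is fully home against the back stop. Do it all by pushing with the fingers: do not pick up or tip the tin, and leave everything else on the table as it is.

Things in the scene. Friction and masses are not known exactly. Their poses are not given: they have to be found in the camera images.
- stand: Counting stand fixed to the table: grey base plate 375 x 116 mm, 8 mm thick. Origin: on the table below the seat centre. +x runs along the guide from its open front end (robot side) to the back stop and pivot post, +y left, +z up. Plate: x -220 to +155 mm. Post (two cheeks, 110 mm high, 52 mm wide over all): x +83 to +127 mm.
- pivot (a point): Centre of the swing arm's hinge axis: x = +105 mm, y = 0, 85 mm above the table in the stand's frame; the axis runs along the stand's y. A steel counterweight stands over it on the arm.
- handle_bar (a point): Centre of the arm's handle: black round cross-bar, 13 mm diameter, 90 mm long, along the stand's y, at the free (robot-side) end of the arm. Moves on a 175.6 mm circle about the pivot; arm down: 165 mm in front of the pivot (stand -x) and 60 mm above it. The beam (14 mm wide, straight to the pivot) joins its middle; below the bar only the guide and perhaps the tin.
- swing_arm (a joint): Angle in rad: 0 = down, grows as the handle goes up and over towards the pivot, 1.7 = raised on its back stop. Balances at about 0.75: below that it sinks to 0, above that it swings on slowly by itself to 1.7 and stays. Damped; lifting at the bar takes about 2 to 3 N. Under it, 105 mm in front of the pivot, hangs a detector head (56 mm diameter) that blocks the seat when down (14 mm above the plate).
- seat (a point): Centre of the tin (half-way up) when home: 18 mm above the table, x = y = 0 in the stand's frame. Guide rails 12 mm high above the plate run from x = -192 to +43 mm with inner faces at y = +-36 mm, flared in front. The back stop is a bar across the guide, 18 mm high above the plate, front face at x = +33 mm.
- tin_center (a point): Centre, half-way up, of the loose round shallow grey tin of screws, 66 mm in diameter and 20 mm high, open at the top, about 0.09 kg. It stands on the base plate (its underside 8 mm above the table) between the guide rails, in front of the seat.
- dish: Bystander: small flat nickel dish, 49 mm in diameter and 9 mm high, on the table left of the stand. Origin at the centre of its underside.
- adapter: Bystander: small metal coax adapter, 34 x 16 x 14 mm, on the table right of the stand. Origin at the centre of its underside.
- meter: Bystander: hand multimeter, 150 x 78 x 47 mm, on the table left of the stand. Origin at the centre of its underside.
- mug: Bystander: white mug, 92 mm wide, 127 mm with the handle, 95 mm high, near the front right corner. Origin at the centre of its underside.
- pen: Bystander: pen, 138 x 13 x 12 mm, left of the stand. Origin at the centre of its underside.
Not all that is in view belongs to the job. What is shaped like the part that bears tin_center but turquoise is not meant.

How it is judged:
On the way, in this order (a step that is already met when the one before it is completed fails the run):
1. the arm is raised and has come to rest at its back stop (value of joint swing_arm above 1.5 rad and velocity of joint swing_arm below 0.1 rad/s), for 0.2 s.
2. the tin is home against the back stop (x of tin_center in the frame of stand above -0.006 m and horizontal distance between tin_center and seat below 0.009 m), for 0.2 s.
At the end, for the whole second after the job is handed in: The arm stands raised by itself (joint above 1.5 rad, at rest), and the tin stands flat and at rest on the plate between the rails, within 6 mm of touching the back stop and within 9 mm of the seat centre (all of step 1 and all of step 2 and z of tin_center in the frame of stand below 0.022 m and angle between tin_center's own z axis and vertical below 0.1 rad and linear speed of tin below 0.02 m/s).
It fails at once if the tin was lifted (more than 10 mm) or tipped (z of tin_center in the frame of stand above 0.028 m or angle between tin_center's own z axis and vertical above 0.35 rad).
It fails at once if the arm was flung (faster than 4 rad/s) (velocity of joint swing_arm above 4 rad/s).
It fails at once if a bystander was moved by more than 25 mm (distance of any of dish, adapter, meter, mug, pen from where it was at the start of the episode above 0.025 m).
It also fails if it takes over 51 s, if anything falls off the work surface, if the arm or the gripper's body presses on something with over 40 N, if the wrist force passes 120 N, or if a joint passes its speed limit or range.

### The arm

A 6-joint arm with a two-finger parallel gripper is mounted at the origin on a cart in front of the work surface, level with it; the furniture and walls round the work are solid. World frame = base frame: x ahead of the robot, y to its left, z up, the work surface at z = 0. Lengths are in m, angles in rad, forces in N, time in s.
With the tool pointing down it reaches from about 0.225 to 0.875 m from the base axis. Payload 3.4 kg.
Tool frame: the origin (TCP) lies on the centre line of the jaws, within the pads' length; the fingertips stand 17 mm ahead of it and the grasp point (between the pads) lies 2 mm behind it (manip.finger_overhang is the distance from the TCP to the fingertips, in m); y points along the fingers, x is the direction in which the jaws open and shut, and the axes are right-handed (so a half turn about y gives the same grasp; the last joint's range is limited). The gripper opens to 85 mm and grips with 20 to 120 N. Pads are 22 mm wide; open, the fingers measure 114 mm over their backs; the gripper's body (76 mm by 85 mm) begins 54 mm behind the grasp point. The pads swing forward as they close: fully open they stand 13 mm farther back than shut.
Start: joints at [1.149, 0.276, 1.505, -0, 1.361, -0.121], TCP at [0.17, 0.549, 0.248] pointing down, gripper open.
Joint ranges: [-2.89, 2.89], [-0.75, 2.08], [0.22, 2.7], [-1.18, 4.32], [0.11, 2.71], [-2.7, 2.7]. Speed limits (rad/s): [2.57, 2.57, 3.14, 3.14, 3.14, 3.14].

### API

Orientations are given as a unit quaternion [w, x, y, z].
In Python, from rig import manip gives the robot as it stands.
- The arm moves only by the tool arm_command, never from a script. Its argument "commands" is a list of rows, each a list of 3 entries, a list of its own where there are three numbers: the finger opening in cm, from 0 to 8.54, then the shift along the world's x, y, z in cm, then the turn about the world's z in rad. A call has 1 to 12 rows; each row shifts and turns the commanded pose from where the row before left it; what a row does not reach is not made up. A row lasts 1/10 s, in which the tool goes at most 50 mm and 8.59 degrees, less where a joint would pass 70% of its speed; a pose out of reach is approached as far as the arm can. A call with a gripper value outside its range is refused whole. The fingers move at their own pace and stop on an object; "grip_force" is the grip in N (left out, the last holds). Time passes only in rows, so rows that do not move let the fingers close. It gives the time, the measured TCP pose, the force and the opening at its end, in the units of the state.
- manip.get_state(): the state, without advancing time (a new reading comes with each control period).
- manip.get_image(name): name is "scene" or "top"; returns a dict with "pixels" (420x560x3 uint8, red, green, blue), "range_z" (420x560 float32, m along the optical axis (not along the pixel's ray), 0 where there is no reading), "intrinsics" (3x3 intrinsics, pixels), "R" (3x3) and "t" (3): a world point X has camera coordinates R X + t. Camera axes: x right, y down, z forward; pixel columns grow to the right and rows downward; lengths in m; the calibration is good to about 2 mm. A picture is of the moment at which its call begins.
- manip.sign_off(): hands the job in, once; it reports no verdict.
The state is a dict: "clock": time; "qpos": joint angles; "qd": joint speeds; "effort": joint torques, N m; "position": TCP position; "ee_rot": TCP orientation; "contact_force": force on the tool from outside, world axes, zero at the start; "moment": the same for the moment, N m; "width": finger opening in m.
Only numpy, scipy, OpenCV 4.12 (cv2) and the standard library are available. Lean on these libraries where they do the work, as an engineer would, in place of code of your own. Each camera call takes 0.05 s, during which the arm holds its last target.

## Working session

There is one attempt and no reset: what is moved stays moved. The work goes in short steps, Python scripts to look and compute and a tool call to move; the robot and the scene stay as the last step left them, time stands still between calls to the robot, and variables do not carry over. Pictures are saved under pics/ and viewed, and the job is handed in when it is done.

Besides the shell and the picture viewer there is one more tool, called after ">>>" as a command line: name --argument value ..., lists and objects as JSON in quotes. arm_command: Moves the arm, as the interface text tells. Its arguments: {"type":"object","properties":{"commands":{"type":"array"},"grip_force":{"type":"number"}},"required":["commands"]}

```bash
ls; mkdir -p pics; python3 - <<'E'
from rig import manip
import cv2,numpy as np
for n in ["scene","top"]:
    im=manip.get_image(n); cv2.imwrite(f"pics/{n}0.png",im["pixels"][:,:,::-1]); np.savez(f"{n}0.npz",**im)
    print(n,im["intrinsics"],im["R"],im["t"])
print(manip.get_state(), manip.finger_overhang)
E
```

```text
pics
scene [[383.75433497   0.         275.37022735]
 [  0.         383.75433497 206.2302893 ]
 [  0.           0.           1.        ]] [[ 0.88221024 -0.47084008  0.00383584]
 [-0.26474441 -0.50275394 -0.82289056]
 [ 0.38937834  0.72494696 -0.56818696]] [-0.35238341  0.37058403  0.76465684]
top [[431.6417423    0.         271.95568453]
 [  0.         431.6417423  206.06418149]
 [  0.           0.           1.        ]] [[-0.00997567 -0.99972695  0.0211309 ]
 [-0.98669939  0.00641247 -0.16242904]
 [ 0.16224918 -0.02247018 -0.98649394]] [0.25180949 0.56704734 0.9787143 ]
{'clock': 0.1, 'qpos': array([ 1.14894563e+00,  2.76549500e-01,  1.50600570e+00,  2.50553324e-05,
        1.36068940e+00, -1.20992355e-01]), 'qd': array([ 0.00012042, -0.00377651, -0.00261823, -0.00012521, -0.00207556,
       -0.00104091]), 'effort': array([ 8.74170237e-04, -4.17696190e+01, -2.46406657e+01, -1.24442381e-04,
        6.02483691e-03, -7.24060044e-06]), 'position': array([0.17020872, 0.5487745 , 0.24751639]), 'ee_rot': array([-0.56900596,  0.56956517,  0.41890771, -0.4199334 ]), 'contact_force': array([-0.15595099, -0.17828791,  0.1081245 ]), 'moment': array([ 0.02707605,  0.02826134, -0.00054954]), 'width': 0.0852064359159329} 0.017
```

View pics/scene0.png

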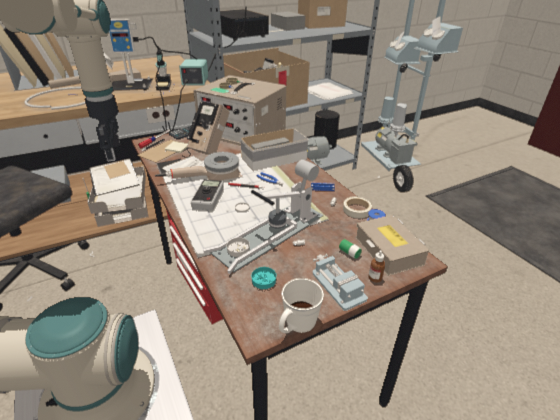

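View pics/top0.png

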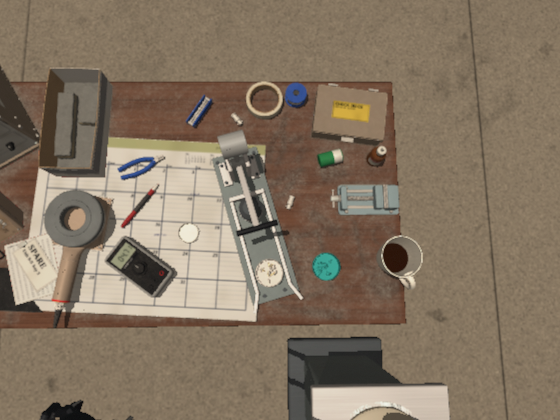

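The top view shows two round tins. The grey one with screws is at about (269,273), between the guide rails, and the turquoise one is at (326,267), off the stand. The grey one is meant. The black handle bar is at about (257,228). I'll confirm this in an enlarged crop.

```bash
cat > h.py <<'E'
import numpy as np,cv2
def load(n): return dict(np.load(n))
def ray(im,u,v):
    K,R,t=im["intrinsics"],im["R"],im["t"]
    d=R.T@np.linalg.solve(K,np.array([u,v,1.])); return -R.T@t,d
def onz(im,u,v,z):
    c,d=ray(im,u,v); return c+d*(z-c[2])/d[2]
def proj(im,X):
    p=im["K"] if 0 else im["intrinsics"]@(im["R"]@np.asarray(X)+im["t"]); return p[:2]/p[2]
def pt(im,u,v):
    c,d=ray(im,u,v); return c+d*im["range_z"][int(v),int(u)]
E
python3 - <<'E'
from h import *
a=load("top0.npz");b=load("scene0.npz")
def crop(im,u0,u1,v0,v1,s): return cv2.resize(im["pixels"][v0:v1,u0:u1,::-1],None,fx=s,fy=s,interpolation=cv2.INTER_CUBIC)
cv2.imwrite("pics/c1.png",crop(a,200,345,125,310,3.2))
cv2.imwrite("pics/c2.png",crop(b,210,350,130,290,3.7))
E
```

```text
(no output)
```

View pics/c1.png

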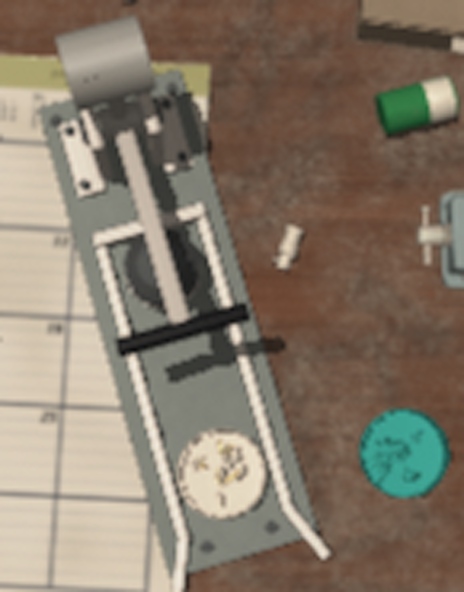

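View pics/c2.png

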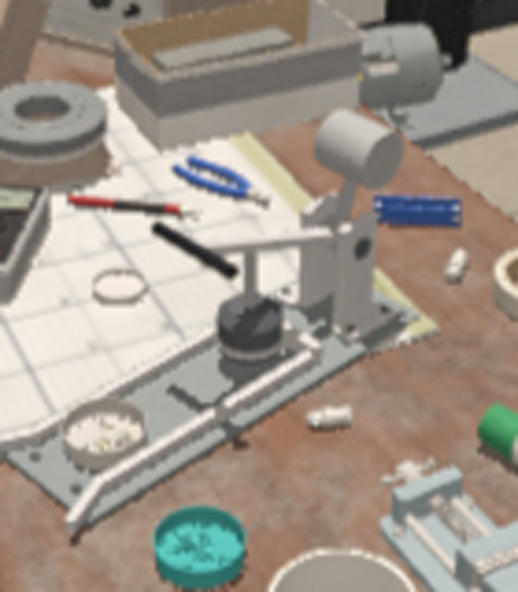

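```bash
python3 - <<'E'
from h import *
a=load("top0.npz");b=load("scene0.npz")
P=lambda x,y,z:onz(a,200+(x-0)/3.2,125+y/3.2,z)
px=a["pixels"].astype(int)
# bar mask: dark px, height .12-.17
H=np.zeros((420,560,3))
uu,vv=np.meshgrid(np.arange(560),np.arange(420))
K,R,t=a["intrinsics"],a["R"],a["t"]
d=np.stack([(uu-K[0,2])/K[0,0],(vv-K[1,2])/K[1,1],np.ones_like(uu)],-1)*a["range_z"][...,None]
W=(d-t)@R
m=(px.max(-1)<60)&(W[...,2]>.125)&(W[...,2]<.17)&(uu>200)&(uu<300)&(vv>180)&(vv<260)
ys,xs=np.nonzero(m); print("bar px",len(xs),"z",np.median(W[m][:,2]))
(cx,cy),(w,h),ang=cv2.minAreaRect(np.c_[xs,ys].astype(np.float32)); print(cx,cy,w,h,ang)
box=cv2.boxPoints(((cx,cy),(w,h),ang)); 
for p in box: print(onz(a,*p,.145).round(4))
bc=onz(a,cx,cy,.148); print("bar",bc.round(4))
# tin
tm=(W[...,2]>.018)&(W[...,2]<.04)&(uu>250)&(uu<290)&(vv>255)&(vv<290)
ys,xs=np.nonzero(tm); c=cv2.minEnclosingCircle(np.c_[xs,ys].astype(np.float32));print(c, onz(a,*c[0],.028).round(4), W[tm].mean(0).round(4))
tin=P(222,474,.028); print("tin",tin.round(4))
# plate corners
C=[P(170,572,.008),P(318,528,.008),P(43,107,.008),P(180,70,.008)]
for q in C: print("corner",q.round(4))
# stand axis from rails tops z=.02
for n,(p,q) in dict(left=((97,238),(184,535)),right=((203,207),(287,505))).items():
    p=P(*p,.02);q=P(*q,.02);print(n,p.round(4),q.round(4),np.arctan2(*(p-q)[[1,0]]))
E
```

```text
bar px 213 z 0.14858076699183603
256.8039855957031 227.82801818847656 6.039999961853027 41.4799919128418 73.73979187011719
[0.5003 0.3256 0.145 ]
[0.5243 0.2414 0.145 ]
[0.5119 0.238  0.145 ]
[0.488 0.322 0.145]
bar [0.5057 0.2819 0.148 ]
((269.7069091796875, 273.9482727050781), 21.75467300415039) [0.4104 0.2536 0.028 ] [0.4111 0.2498 0.0221]
tin [0.4123 0.2544 0.028 ]
corner [0.3414 0.2931 0.008 ]
corner [0.3721 0.1831 0.008 ]
corner [0.6961 0.3909 0.008 ]
corner [0.7256 0.2842 0.008 ]
left [0.5901 0.3474 0.02  ] [0.3685 0.2825 0.02  ] 0.28492932111809893
right [0.6136 0.267  0.02  ] [0.3894 0.2066 0.02  ] 0.26292256213820603
```

```bash
python3 - <<'E'
from rig import manip
from scipy.spatial.transform import Rotation as Ro
s=manip.get_state();q=s["ee_rot"];M=Ro.from_quat(q[[1,2,3,0]]).as_matrix();print(M.round(3));print(np.arctan2(M[1,0],M[0,0])) if 0 else None
import numpy as np
a=np.arctan2(M[1,0],M[0,0]);print(a)
for t in (1.846,-1.296): print((t-a+np.pi)%(2*np.pi)-np.pi)
E
```

```text
[[ 0.296 -0.001 -0.955]
 [ 0.955 -0.001  0.296]
 [-0.002 -1.     0.   ]]
1.2699329256069718
0.5760670743930283
-2.5659329256069716
```

>>> arm_command --commands '[[0, [3, -2.8, 0], 0.058], [0, [3, -2.8, 0], 0.058], [0, [3, -2.8, 0], 0.058], [0, [3, -2.8, 0], 0.058], [0, [3, -2.8, 0], 0.058], [0, [3, -2.8, 0], 0.058], [0, [3, -2.8, 0], 0.058], [0, [3, -2.8, 0], 0.058], [0, [3, -2.8, 0], 0.058], [0, [2.8, -2.7, 0], 0.054], [0, [0, 0, 0], 0], [0, [0, 0, 0], 0]]' --grip_force 20

```text
clock: 1.3
position: [0.4685, 0.2695, 0.2477]
ee_rot: [0.428, -0.427, -0.563, 0.564]
contact_force: [-0.9, -0.1, 0.2]
width: 0.0001
```

>>> arm_command --commands '[[0, [0, 0, -2.5], 0], [0, [0, 0, -2.5], 0], [0, [0, 0, -2.5], 0], [0, [0, 0, -2.6], 0], [0, [0, 0, 0], 0], [0, [0, 0, 0], 0]]'

```text
clock: 1.9
position: [0.4676, 0.271, 0.1475]
ee_rot: [0.427, -0.426, -0.564, 0.564]
contact_force: [1.3, -0.6, 0.2]
width: 0.0004
```

```bash
python3 - <<'E'
from rig import manip
from h import *
for n in ["scene","top"]:
    im=manip.get_image(n); np.savez(f"{n}1.npz",**im)
    u0,u1,v0,v1=(210,350,130,290) if n=="scene" else (200,345,125,310)
    cv2.imwrite(f"pics/{n}1.png",cv2.resize(im["pixels"][v0:v1,u0:u1,::-1],None,fx=3.2,fy=3.2,interpolation=cv2.INTER_CUBIC))
s=manip.get_state();p=s["position"]
d=p[:2]-[.5642,.2975];u=np.array([np.cos(.275),np.sin(.275)]);print(p,s["contact_force"],d@u,d@[-u[1],u[0]])
E
```

```text
[0.46894203 0.27115441 0.14881517] [-0.77908141  0.09136822  0.45033103] -0.09883273651826874 0.0005113495397989214
```

View pics/scene1.png

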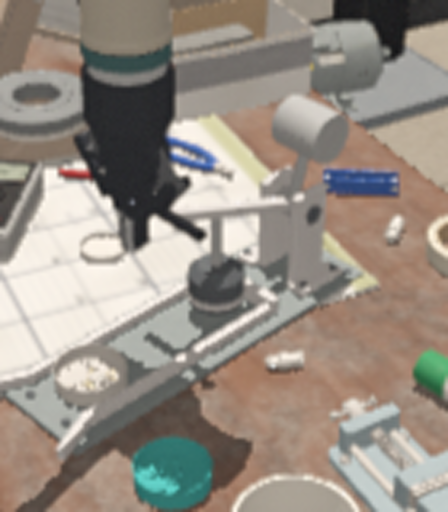

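View pics/top1.png

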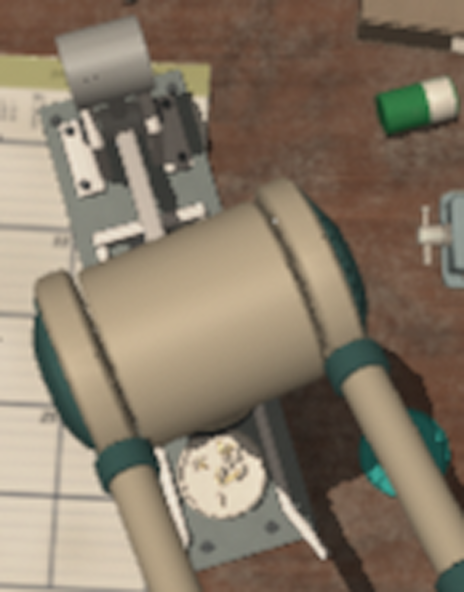

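The picture shows the closed fingers in front of the bar at about (135,235), with their tips below it (the bar's near end is at (200,235)). I'll work out the path along the bar's circle.

```bash
python3 - <<'E'
import numpy as np
u=np.array([np.cos(.275),np.sin(.275)])
def tcp(th,off=.0175,dz=.003):
    a=np.arctan2(60,165)+th; x=.105-.1756*np.cos(a)-off; z=.085+.1756*np.sin(a)+dz
    return np.r_[[.5642,.2975]+u*x,z]
p=tcp(0);print(p.round(4))
for th in np.arange(.05,1.06,.05):
    q=tcp(th);print(round(th,2),((q-p)*100).round(2),q.round(4));p=q
E
```

```text
[0.4896 0.2764 0.148 ]
0.05 [0.31 0.09 0.82] [0.4927 0.2773 0.1562]
0.1 [0.35 0.1  0.8 ] [0.4961 0.2783 0.1642]
0.15 [0.39 0.11 0.78] [0.5    0.2794 0.172 ]
0.2 [0.42 0.12 0.76] [0.5042 0.2806 0.1796]
0.25 [0.46 0.13 0.74] [0.5088 0.2819 0.187 ]
0.3 [0.49 0.14 0.71] [0.5137 0.2833 0.1941]
0.35 [0.53 0.15 0.69] [0.519  0.2848 0.201 ]
0.4 [0.56 0.16 0.66] [0.5246 0.2863 0.2075]
0.45 [0.59 0.17 0.63] [0.5305 0.288  0.2138]
0.5 [0.62 0.17 0.6 ] [0.5367 0.2897 0.2198]
0.55 [0.65 0.18 0.56] [0.5432 0.2916 0.2254]
0.6 [0.67 0.19 0.53] [0.5499 0.2935 0.2307]
0.65 [0.7  0.2  0.49] [0.5569 0.2954 0.2356]
0.7 [0.72 0.2  0.46] [0.5641 0.2975 0.2402]
0.75 [0.74 0.21 0.42] [0.5716 0.2996 0.2444]
0.8 [0.76 0.21 0.38] [0.5792 0.3017 0.2482]
0.85 [0.78 0.22 0.34] [0.587  0.3039 0.2516]
0.9 [0.79 0.22 0.3 ] [0.5949 0.3062 0.2546]
0.95 [0.81 0.23 0.26] [0.603  0.3084 0.2571]
1.0 [0.82 0.23 0.21] [0.6112 0.3108 0.2593]
1.05 [0.83 0.23 0.17] [0.6195 0.3131 0.261 ]
```

>>> arm_command --commands '[[0, [0.5, 0.15, 0], 0], [0, [0.5, 0.15, 0], 0], [0, [0.5, 0.15, 0], 0], [0, [0.4, 0.1, 0], 0], [0, [0, 0, 0], 0], [0, [0, 0, 0], 0]]'

```text
clock: 2.6
position: [0.4874, 0.2756, 0.1472]
ee_rot: [0.427, -0.427, -0.564, 0.564]
contact_force: [0.6, 0.4, -0.1]
width: 0.0
```

>>> arm_command --commands '[[0, [0.3, 0.1, 0], 0], [0, [0.2, 0.05, 0.2], 0], [0, [0.2, 0.05, 0.4], 0], [0, [0.2, 0.05, 0.4], 0], [0, [0.2, 0.05, 0.4], 0], [0, [0.2, 0.05, 0.4], 0], [0, [0, 0, 0], 0]]'

```text
clock: 3.3
position: [0.4971, 0.2785, 0.1654]
ee_rot: [0.428, -0.425, -0.562, 0.566]
contact_force: [-8.4, -0.9, 1.8]
width: -0.0002
```

```bash
python3 - <<'E'
from rig import manip
from h import *
for n in ["scene"]:
    im=manip.get_image(n)
    u0,u1,v0,v1=(210,350,130,290)
    cv2.imwrite(f"pics/{n}2.png",cv2.resize(im["pixels"][v0:v1,u0:u1,::-1],None,fx=3.7,fy=3.7,interpolation=cv2.INTER_CUBIC))
s=manip.get_state();print(s["position"],s["contact_force"])
E
```

```text
[0.49705798 0.27850899 0.16518627] [-8.54081147 -1.14792797  2.64686108]
```

View pics/scene2.png

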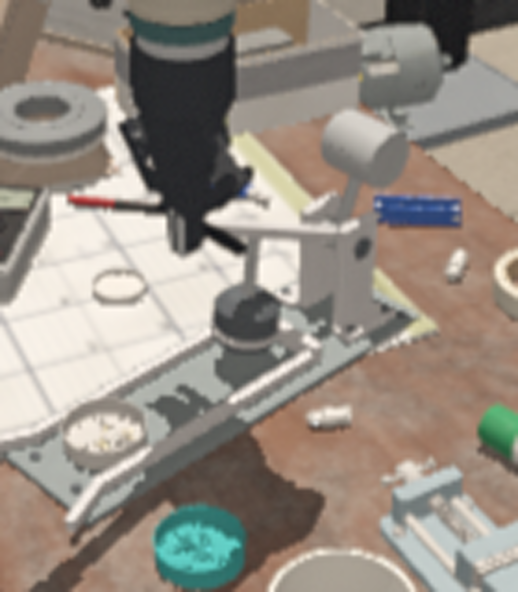

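The arm lifts: the detector head has risen to about (245,320) in the crop, and the contact force is about 8 N, which is plausible. I'll continue along the circle.

>>> arm_command --commands '[[0, [0.4, 0.1, 0.8], 0], [0, [0.4, 0.1, 0.8], 0], [0, [0.45, 0.15, 0.75], 0], [0, [0.5, 0.15, 0.7], 0], [0, [0.5, 0.15, 0.7], 0], [0, [0.55, 0.15, 0.65], 0], [0, [0.6, 0.15, 0.65], 0], [0, [0.6, 0.2, 0.6], 0], [0, [0, 0, 0], 0]]'

```text
clock: 4.25
position: [0.5411, 0.291, 0.2237]
ee_rot: [-0.426, 0.427, 0.565, -0.563]
contact_force: [-2.2, -0.8, 1.7]
width: 0.0001
```

```bash
python3 - <<'E'
from rig import manip
from h import *
for n in ["scene"]:
    im=manip.get_image(n)
    u0,u1,v0,v1=(210,350,130,290)
    cv2.imwrite(f"pics/{n}3.png",cv2.resize(im["pixels"][v0:v1,u0:u1,::-1],None,fx=3.7,fy=3.7,interpolation=cv2.INTER_CUBIC))
s=manip.get_state();print(s["position"],s["contact_force"])
E
```

```text
[0.54104586 0.29096446 0.22303643] [-2.05342915  0.30987861  0.78905359]
```

View pics/scene3.png

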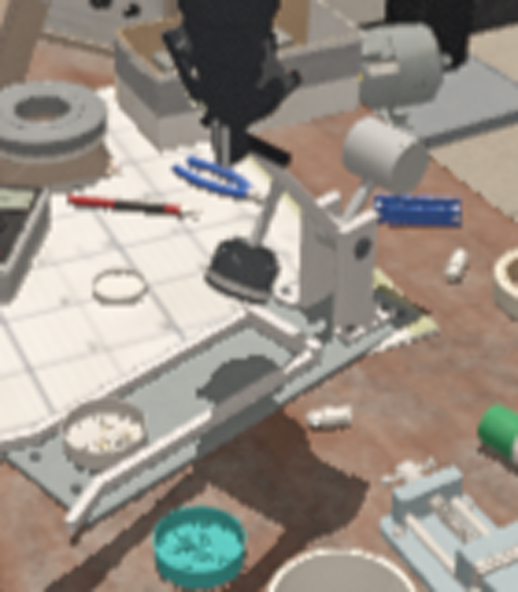

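The bar (at about (265,150) in the crop) still rests against the fingers, at roughly 0.5 rad. I'll continue past the balance point.

>>> arm_command --commands '[[0, [0.65, 0.2, 0.55], 0], [0, [0.65, 0.2, 0.55], 0], [0, [0.7, 0.2, 0.5], 0], [0, [0.7, 0.2, 0.45], 0], [0, [0.75, 0.2, 0.4], 0], [0, [0.75, 0.2, 0.4], 0], [0, [0.8, 0.2, 0.35], 0], [0, [0.8, 0.2, 0.3], 0], [0, [0.5, 0.15, 0.2], 0], [0, [0, 0, 0], 0]]'

```text
clock: 5.3
position: [0.6046, 0.3084, 0.2588]
ee_rot: [-0.427, 0.427, 0.564, -0.563]
contact_force: [-0.8, -0.4, -0.9]
width: -0.0002
```

```bash
python3 - <<'E'
from rig import manip
from h import *
for n in ["scene"]:
    im=manip.get_image(n)
    u0,u1,v0,v1=(210,350,130,290)
    cv2.imwrite(f"pics/{n}4.png",cv2.resize(im["pixels"][v0:v1,u0:u1,::-1],None,fx=3.7,fy=3.7,interpolation=cv2.INTER_CUBIC))
s=manip.get_state();print(s["position"],s["contact_force"])
E
```

```text
[0.60389793 0.30821032 0.25858212] [0.28600203 0.07422616 0.29489213]
```

View pics/scene4.png

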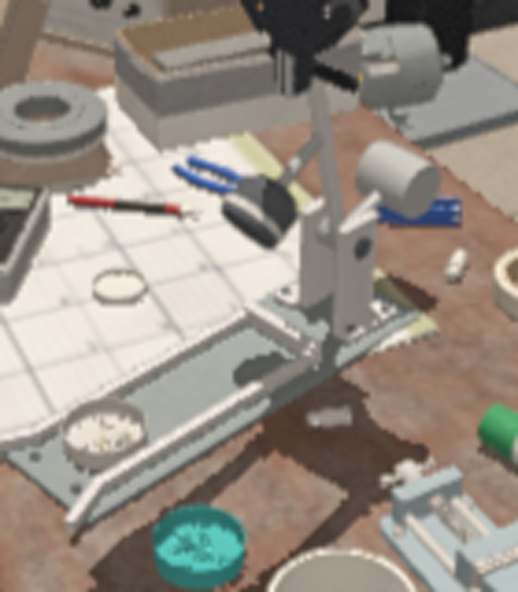

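It's past balance: the bar is drawing away from the fingers and the contact force is about 0. I'll retreat at this height to a spot in front of the tin and let the arm settle.

>>> arm_command --commands '[[0, [-4, -1.1, 0], 0], [0, [-4, -1.1, 0], 0], [0, [-4.2, -1.2, 0], 0], [0, [-4.4, -1.2, 0], 0], [0, [-4.4, -1.3, -1], 0], [0, [-4.3, -1.2, -2], 0], [0, [0, 0, -2], 0], [0, [0, 0, -2], 0], [0, [0, 0, 0], 0], [0, [0, 0, 0], 0], [0, [0, 0, 0], 0]]'

```text
clock: 6.45
position: [0.3513, 0.2376, 0.1898]
ee_rot: [-0.426, 0.427, 0.564, -0.563]
contact_force: [-0.6, 0.5, -0.8]
width: -0.0001
```

```bash
python3 - <<'E'
from rig import manip
from h import *
for n in ["scene","top"]:
    im=manip.get_image(n); np.savez(f"{n}5.npz",**im)
    u0,u1,v0,v1=(210,350,130,290) if n=="scene" else (200,345,125,310)
    cv2.imwrite(f"pics/{n}5.png",cv2.resize(im["pixels"][v0:v1,u0:u1,::-1],None,fx=3.2,fy=3.2,interpolation=cv2.INTER_CUBIC))
s=manip.get_state();p=s["position"]
d=p[:2]-[.5642,.2975];u=np.array([np.cos(.275),np.sin(.275)]);print(p,s["contact_force"],d@u,d@[-u[1],u[0]])
E
```

```text
[0.35125665 0.23753929 0.18973237] [ 0.11188047  0.3041699  -0.12518927] -0.22122419022846818 0.00011641982243443879
```

View pics/scene5.png

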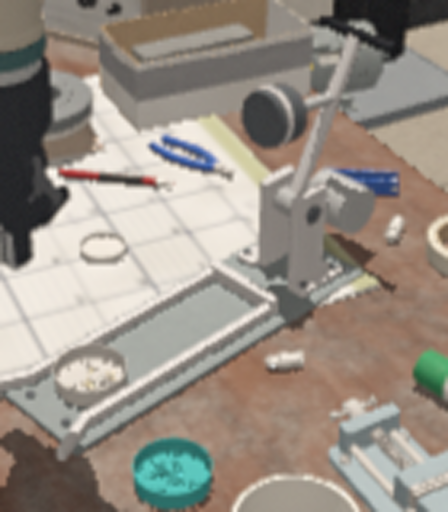

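View pics/top5.png

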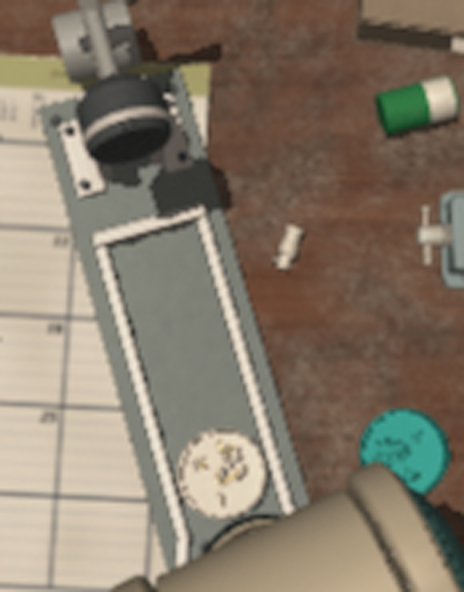

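The swing arm stands raised (bar at (350,40) in the scene crop), and the tin still sits in the guide at (222,474) in the top crop, clear of the fingers. I'll descend in front of the tin.

>>> arm_command --commands '[[0, [0, 0, -3], 0], [0, [0, 0, -3], 0], [0, [0, 0, -3], 0], [0, [0, 0, -3], 0], [0, [0, 0, -2], 0], [0, [0, 0, -1], 0], [0, [0, 0, 0], 0], [0, [0, 0, -0.7], 0], [0, [0, 0, 0], 0], [0, [0, 0, 0], 0]]'

```text
clock: 7.55
position: [0.3509, 0.2375, 0.0324]
ee_rot: [-0.426, 0.427, 0.564, -0.563]
contact_force: [0.4, -0.5, 0.0]
width: 0.0001
```

```bash
python3 - <<'E'
from rig import manip
from h import *
for n in ["scene"]:
    im=manip.get_image(n)
    u0,u1,v0,v1=(170,340,130,290)
    cv2.imwrite(f"pics/{n}6.png",cv2.resize(im["pixels"][v0:v1,u0:u1,::-1],None,fx=3.7,fy=3.7,interpolation=cv2.INTER_CUBIC))
s=manip.get_state();print(s["position"],s["contact_force"])
E
```

```text
[0.35086994 0.23745285 0.03244808] [ 0.40393051 -0.23795218  0.57868303]
```

View pics/scene6.png

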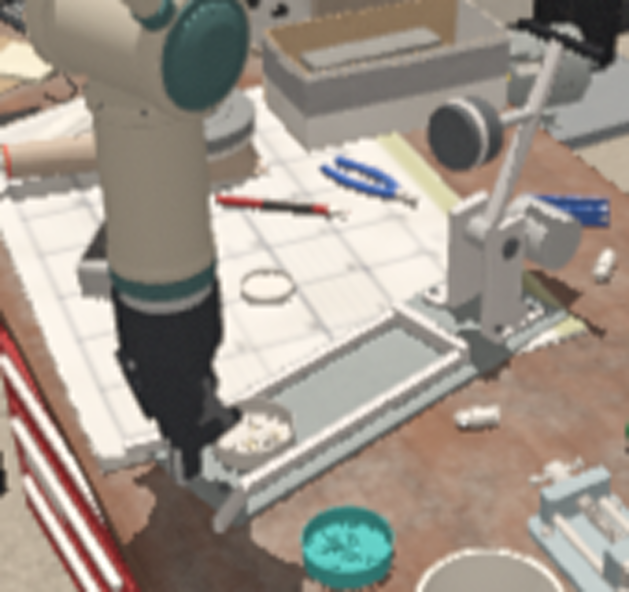

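The fingers stand just in front of the tin (tips at about (195,470), tin at (255,430)), with no contact yet. Now I'll push along the guide.

>>> arm_command --commands '[[0, [0.5, 0.14, -0.2], 0], [0, [0.5, 0.14, 0], 0], [0, [0.6, 0.17, 0], 0], [0, [0.8, 0.23, 0], 0], [0, [1, 0.28, 0], 0], [0, [1, 0.28, 0], 0], [0, [1, 0.28, 0], 0], [0, [1, 0.28, 0], 0], [0, [1, 0.28, 0], 0], [0, [1, 0.28, 0], 0], [0, [0.7, 0.2, 0], 0], [0, [0, 0, 0], 0]]'

```text
clock: 8.8
position: [0.4433, 0.2634, 0.0299]
ee_rot: [-0.426, 0.427, 0.565, -0.563]
contact_force: [-0.5, -0.2, 0.8]
width: 0.0001
```

```bash
python3 - <<'E'
from rig import manip
from h import *
for n in ["scene"]:
    im=manip.get_image(n)
    u0,u1,v0,v1=(170,340,130,290)
    cv2.imwrite(f"pics/{n}7.png",cv2.resize(im["pixels"][v0:v1,u0:u1,::-1],None,fx=3.7,fy=3.7,interpolation=cv2.INTER_CUBIC))
s=manip.get_state();p=s["position"];print(p,s["contact_force"])
d=p[:2]-[.5642,.2975];u=np.array([np.cos(.275),np.sin(.275)]);print(d@u,d@[-u[1],u[0]])
E
```

```text
[0.44233981 0.26302892 0.02981515] [-0.28054934  0.37535126 -0.58315122]
-0.12664183385567618 -8.50753583550594e-05
```

View pics/scene7.png

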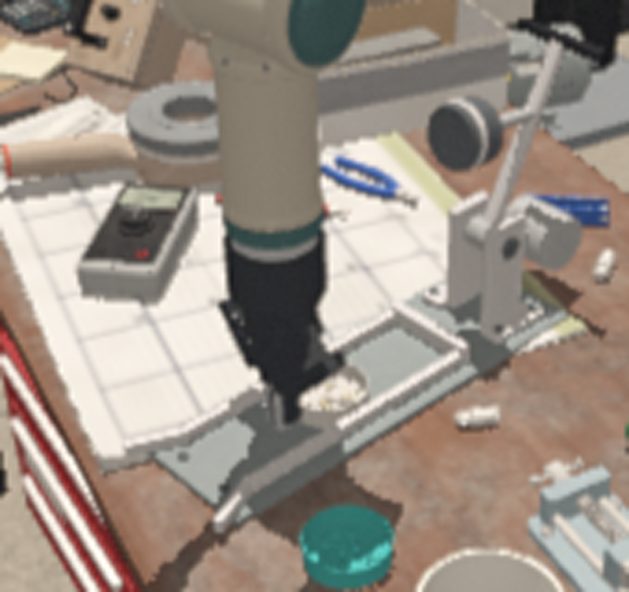

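The tin has moved with the fingers and lies flat (now about (340,385)). I'll continue, then slow down near the stop.

>>> arm_command --commands '[[0, [0.5, 0.14, 0], 0], [0, [0.8, 0.22, 0], 0], [0, [1, 0.28, 0], 0], [0, [1, 0.28, 0], 0], [0, [1, 0.28, 0], 0], [0, [1, 0.28, 0], 0], [0, [0.8, 0.23, 0], 0], [0, [0.5, 0.14, 0], 0], [0, [0.3, 0.08, 0], 0], [0, [0, 0, 0], 0]]'

```text
clock: 9.85
position: [0.5108, 0.2822, 0.0298]
ee_rot: [-0.427, 0.427, 0.564, -0.564]
contact_force: [0.6, -1.1, 1.1]
width: -0.0002
```

>>> arm_command --commands '[[0, [0.2, 0.06, 0], 0], [0, [0.2, 0.06, 0], 0], [0, [0.2, 0.06, 0], 0], [0, [0.2, 0.05, 0], 0], [0, [0, 0, 0], 0], [0, [0, 0, 0], 0]]'

```text
clock: 10.45
position: [0.5188, 0.2845, 0.0299]
ee_rot: [-0.427, 0.427, 0.564, -0.564]
contact_force: [0.3, 0.6, -0.3]
width: 0.0001
```

```bash
python3 - <<'E'
from rig import manip
from h import *
for n in ["scene"]:
    im=manip.get_image(n)
    u0,u1,v0,v1=(210,350,130,290)
    cv2.imwrite(f"pics/{n}8.png",cv2.resize(im["pixels"][v0:v1,u0:u1,::-1],None,fx=3.7,fy=3.7,interpolation=cv2.INTER_CUBIC))
s=manip.get_state();p=s["position"];print(p,s["contact_force"])
d=p[:2]-[.5642,.2975];u=np.array([np.cos(.275),np.sin(.275)]);print(d@u,d@[-u[1],u[0]])
E
```

```text
[0.51867714 0.28444551 0.02991905] [ 0.24908555 -0.23594672  0.37654358]
-0.04735725139227852 -0.00020237823409003294
```

View pics/scene8.png

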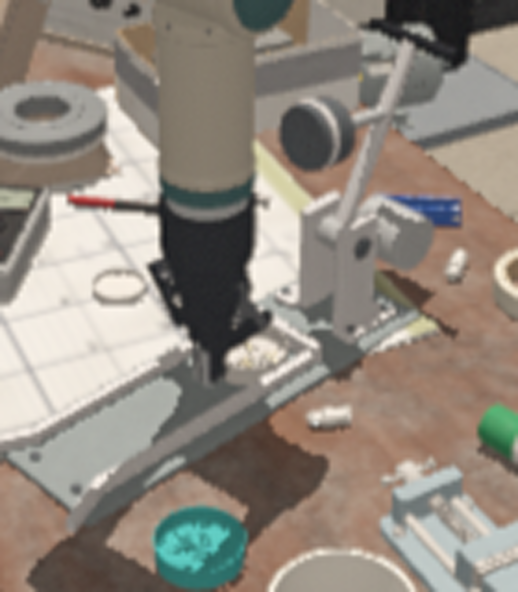

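Nearly home: the tin is at about (258,358) with no stop force yet. I'll go on in small steps until the stop pushes back.

>>> arm_command --commands '[[0, [0.1, 0.03, 0], 0], [0, [0.1, 0.03, 0], 0], [0, [0.1, 0.03, 0], 0], [0, [0, 0, 0], 0], [0, [0, 0, 0], 0]]'

```text
clock: 11.0
position: [0.5213, 0.2854, 0.0298]
ee_rot: [-0.427, 0.427, 0.564, -0.564]
contact_force: [-1.6, -0.2, 1.1]
width: 0.0001
```

>>> arm_command --commands '[[0, [0.1, 0.03, 0], 0], [0, [0.1, 0.03, 0], 0], [0, [0, 0, 0], 0], [0, [0, 0, 0], 0]]'

```text
clock: 11.4
position: [0.5233, 0.2859, 0.0298]
ee_rot: [0.427, -0.427, -0.564, 0.564]
contact_force: [-1.2, 0.4, 1.1]
width: 0.0003
```

>>> arm_command --commands '[[0, [0.1, 0.03, 0], 0], [0, [0.1, 0.03, 0], 0], [0, [0, 0, 0], 0], [0, [0, 0, 0], 0]]'

```text
clock: 11.8
position: [0.5235, 0.2859, 0.0297]
ee_rot: [0.428, -0.426, -0.563, 0.565]
contact_force: [-5.7, -1.2, 4.3]
width: -0.0
```

The tin has met the stop: the force rose to 6 N and the TCP stopped advancing. I'll back off straight along the guide, then up, and check.

>>> arm_command --commands '[[0, [-0.5, -0.14, 0], 0], [0, [-1, -0.28, 0], 0], [0, [-2, -0.56, 0], 0], [0, [-3, -0.85, 0], 0], [0, [-3, -0.85, 0], 0], [0, [-3, -0.85, 3], 0], [0, [-3, -0.85, 3], 0], [0, [-2, -0.6, 3], 0], [0, [0, 0, 3], 0], [0, [0, 0, 0], 0], [0, [0, 0, 0], 0]]'

```text
clock: 12.9
position: [0.3508, 0.2369, 0.1504]
ee_rot: [-0.426, 0.427, 0.565, -0.563]
contact_force: [-1.1, -0.7, -0.0]
width: -0.0001
```

```bash
python3 - <<'E'
from rig import manip
from h import *
for n in ["scene","top"]:
    im=manip.get_image(n); np.savez(f"{n}9.npz",**im)
    u0,u1,v0,v1=(210,350,130,290) if n=="scene" else (200,345,125,310)
    cv2.imwrite(f"pics/{n}9.png",cv2.resize(im["pixels"][v0:v1,u0:u1,::-1],None,fx=3.2,fy=3.2,interpolation=cv2.INTER_CUBIC))
a=im
px=a["pixels"].astype(int);uu,vv=np.meshgrid(np.arange(560),np.arange(420))
K,R,t=a["intrinsics"],a["R"],a["t"]
d=np.stack([(uu-K[0,2])/K[0,0],(vv-K[1,2])/K[1,1],np.ones_like(uu)],-1)*a["range_z"][...,None]
W=(d-t)@R
u=np.array([np.cos(.275),np.sin(.275)]);n=np.array([-u[1],u[0]])
D=W[...,:2]-[.5642,.2975];X=D@u;Y=D@n
# cream contents of tin: lies between rails
m=(X>-.06)&(X<.031)&(abs(Y)<.033)&(W[...,2]>.014)&(W[...,2]<.05)
ys,xs=np.nonzero(m);c=cv2.minEnclosingCircle(np.c_[xs,ys].astype(np.float32));q=onz(a,*c[0],.028);dd=q[:2]-[.5642,.2975]
print(c,q,dd@u,dd@n)
print(X[m].min(),X[m].max(),Y[m].min(),Y[m].max(),W[m][:,2].max())
b=load("top0.npz");df=np.abs(px-b["pixels"].astype(int)).max(-1)
for nm,(x,y) in dict(dish=(189,233),adapter=(290,202),meter=(140,265),mug=(402,258),pen=(140,205)).items(): print(nm,(df[y-10:y+10,x-10:x+10]>40).mean())
print(manip.get_state()["clock"])
E
```

```text
((251.3656768798828, 209.4104461669922), 13.794026374816895) [0.56386805 0.29627226 0.028     ] -0.0006528650308834922 -0.0010914665793012807
-0.03235652131480767 0.030860759039276608 -0.032981378096611585 0.03130653645554996 0.032299502928649554
dish 0.0
adapter 0.0
meter 0.0
mug 0.0
pen 0.0
13.0
```

View pics/scene9.png

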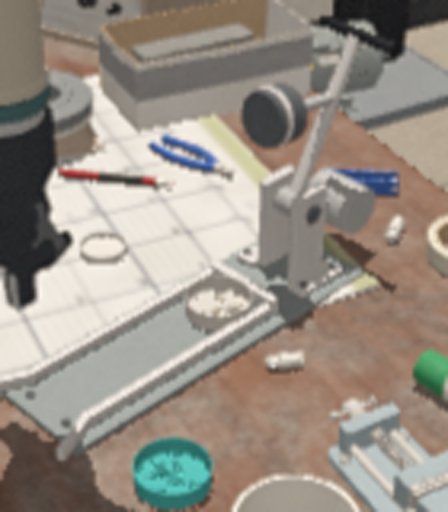

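View pics/top9.png

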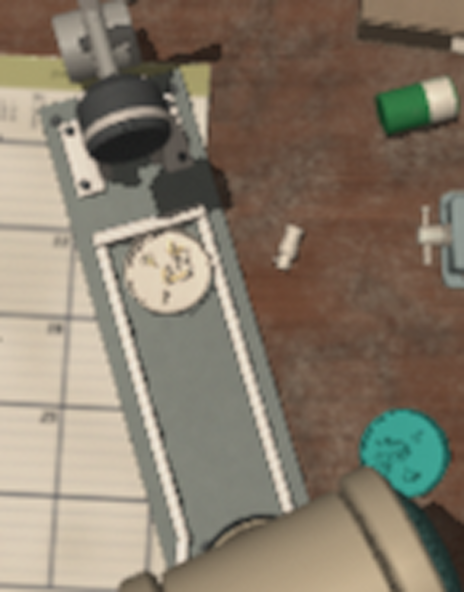

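The tin lies flat against the back stop (top crop (170,272)), the arm stands raised, and the bystanders look unchanged. I'm handing the job in.

```bash
python3 -c "
from rig import manip
print(manip.sign_off())"
```

```text
the job is handed in; nothing more can be done
None
```

The job is done and handed in at about 13 s. With the fingers closed, I pushed the handle bar along its circle, about 0.5 rad/s on the planned path, past the balance point. It swung on to its back stop by itself, and I then pushed the tin along the guide until the stop pushed back with about 6 N.

- **Swing arm:** it looks the same in pictures taken 6.5 s apart, raised on its back stop. I had no direct reading of the joint angle.
- **Tin:** it measures about 0.7 mm short of the seat along the guide and 1.1 mm to the side, and it looks flat in both views. The circle fit is partly limited by my crop window, but the view and the contact force agree with it.
- **Bystanders:** image patches at all five show no change from the start.

No check failed or disagreed.

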